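Stand the blue pH probe in its blue-banded holder cup

ROBOT

A 6-joint arm with a two-finger parallel gripper is mounted at the origin on the work surface. World frame = base frame: x ahead of the robot, y to its left, z up, the work surface at z = 0. Lengths are in m, angles in rad, forces in N, time in s.
With the tool pointing down it reaches from about 0.4 to 0.825 m from the base axis. Payload 7 kg.
Tool frame: the origin (TCP) lies midway between the tips of the shut fingers; the grasp point (between the pads) lies 19 mm behind it; z points along the fingers, y is the line along which they close (so a half turn about z gives the same grasp; the last joint's range is limited). The gripper opens to 88 mm and grips with 3 to 60 N. Pads are 19 mm wide; open, the fingers measure 130 mm over their backs; the gripper's body (78 mm by 193 mm) begins 47 mm behind the grasp point.
Start: joints at [1.588, 0.359, 0.012, 0, -1.224, -0.288], TCP at [0.181, 0.65, 0.195] pointing down, gripper open.
Joint ranges: [-3.07, 3.07], [-1.43, 2.12], [-1.02, 1.25], [-3.03, 1.67], [-3.05, -0], [-3.03, 3.03]. Speed limits (rad/s): [2.39, 2.39, 3.01, 3.14, 3.14, 3.14].

INTERFACE

Orientations are given as [roll, pitch, yaw] about the fixed x, y, z axes, in that order (R = Rz(yaw) Ry(pitch) Rx(roll)).
In Python, from station import get_state, grab_frame, calibration, job_done, boxes_of, regions_of, spot_point gives the robot as it stands. The module is installed in compiled form; this text tells all that it offers.
- The arm moves only by the tool arm_command, never from a script. Its argument "commands" is a list of rows, each an object of numbers: "tx", "ty", "tz": the shift along the tool's x, y, z each as a share of 25 cm, from -1 to 1; "twist": the turn about the tool's z as a share of 180 degrees, from -1 to 1. A call has exactly 8 rows; each row is the pose to reach, as a shift and turn from the pose commanded when the call began, along the tool's axes at that moment, turning the shorter way round; what a row does not reach only later rows make up. A row lasts 1/12 s, in which the tool goes at most 41.7 mm and 7.16 degrees, less where a joint would pass 70% of its speed; a pose out of reach is approached as far as the arm can. A call with a number of a shift or a turn outside -1 to 1 is refused whole. A call with a gripper value outside its range is refused whole. "claw" is the opening, from 0 (shut) to 1 (fully open), set as the call begins (left out, the last holds). The fingers move at their own pace and stop on an object; "grip_force" is the grip in N (left out, the last holds). Time passes only in rows, so rows that repeat a pose let the fingers close, or fill a call up. It gives the time, the measured TCP pose, the force, the opening and the grip force at its end, in the units of the state.
- get_state(): the state, without advancing time (a new reading comes with each control period).
- grab_frame(name): name is "scene" or "top" or "wrist"; returns the picture (400x640x3 uint8, red, green, blue); there is no depth.
- calibration(name): a dict with "camera_matrix" (3x3 intrinsics, pixels), "extrinsics" (4x4, takes a point from camera to world coordinates). Camera axes: x right, y down, z forward; pixel columns grow to the right and rows downward; lengths in m; the calibration is good to about 2 mm. A picture is of the moment at which its call begins: read the wrist's pose just before it. calibration takes no time and is no camera call; for the wrist camera it gives the pose at the moment of the call.
- job_done(): hands the job in; it is judged then, once.
Trained networks look in the newest picture that a camera, given by its name, has taken for a name from the list of things; names that differ only in an ending like _2 or _b are one class to them, and where a whole thing is asked for, a point or a joint stands for the part that bears it (a point fixed in the world has none). Each returns a list of dicts, best first, with "score" (0 to 1); they miss things now and then, are a little off and sometimes report something else, mostly with a low value. They report only what shows in the picture. A call takes as long as a camera call. They do not tell look-alikes from the thing itself.
- boxes_of(query, camera): "rect" ([left, top, right, bottom] in pixels, round what is visible of it).
- regions_of(query, camera): "region" (400x640 bool, what is visible of it) and "rect" ([left, top, right, bottom] in pixels, round what is visible of it).
- spot_point(query, camera): "uv" ([column, row] in pixels: a listed point, or the origin of a listed thing).
The state is a dict: "t": time; "q": joint angles; "qd": joint speeds; "joint_efforts": joint torques, N m; "eef_pos": TCP position; "ee_rot": TCP orientation; "force": force on the tool from outside, world axes, zero at the start; "moment": the same for the moment, N m; "width": finger opening in m; "gripper_force": force on a finger pad.
Only numpy, scipy, OpenCV 4.12 (cv2) and the standard library are available. Lean on these libraries where they do the work, as an engineer would, in place of code of your own. Each camera call takes 0.05 s, during which the arm holds its last target. There are 200 camera calls.

TASK

Take the blue-capped pH probe out of the sloping rest and stand it upright, glass tip down, in the holder cup with the blue band. The tip is glass, so lower it almost to the bottom of the cup before letting go rather than dropping it in. Leave the other two probes in the rest.

Things in the scene. Friction and masses are not known exactly. Their poses are not given: they have to be found in the camera images.
- probe_blue: Blue-capped pH probe, a rigid rod 160 mm long, 55-100 g. From the foot up: glass tip 12 mm diameter (0-40 mm), white body 18 mm (40-115), blue cap 22 mm (115-160). Origin: centre of the foot; z runs along the rod to the cap. Starts in a sloping rest, leaning 30 degrees from vertical, cap away from the robot (sideways within 17 degrees). Cap stands clear, for a grasp from above; lifts straight up.
- cup_blue: The cup to use: white, straight, 92 mm high, 48 mm outer diameter, blue band at the rim and blue edge on its 80 mm foot, fixed to the bench. Bore 40 mm, flat floor 12 mm above the bench; a probe in it may lean about 18 degrees on the rim. Origin: centre of the underside, z up. A like cup with an orange band stands at least 110 mm away (centre to centre): the wrong one.
- probe_orange: Orange-capped probe, same shape and origin as the blue one, in the same rest; stays there. The fixed grey rest has three channels side by side, 85 mm apart (63 mm free between caps), any probe in any one. A channel is 12 mm deep, with a ledge for the foot, carries the rod from beneath up to 95 mm from the foot and is open above; nothing holds the probe.
- probe_green: Green-capped probe, same shape, size and origin as the blue one, in the remaining channel of the same rest; stays there. In the rest the feet are 24 mm and the cap tops 170 mm above the bench: carry the blue one clear above its neighbours.
Not all that is in view belongs to the job. What is shaped like the probe_blue but turquoise is not meant.

How it is judged:
On the way:
1. the blue probe, still held in the fingers, has its tip inside the blue-banded cup, less than 40 mm above the cup's floor (horizontal distance between probe_blue and cup_blue below 0.02 m and z of probe_blue in the frame of cup_blue below 0.052 m and contact force between probe_blue and the fingers above 0.5 N), for 0.1 s.
At the end, for the whole second after the job is handed in: The blue probe stands tip down in the blue-banded cup: its foot within 20 mm of the cup's axis and within 13 mm of the cup's floor, leaning less than 25 degrees, at rest and released; the other two probes are within 30 mm of where they were (horizontal distance between probe_blue and cup_blue below 0.02 m and z of probe_blue in the frame of cup_blue between 0.005 and 0.025 m and angle between probe_blue's own z axis and vertical below 0.44 rad and linear speed of probe_blue below 0.03 m/s and distance of each of probe_orange, probe_green from where it was at the start of the episode below 0.03 m); the robot touches nothing.
It fails at once if another probe is moved 30 mm or more (distance of any of probe_orange, probe_green from where it was at the start of the episode above 0.03 m).
It also fails if it takes over 38 s, if anything falls off the work surface, if the arm or the gripper's body presses on something with over 40 N, if the wrist force passes 120 N, or if a joint passes its speed limit or range.

## Working session

There is one attempt and no reset: what is moved stays moved. The work goes in short steps, Python scripts to look and compute and a tool call to move; the robot and the scene stay as the last step left them, time stands still between calls to the robot, and variables do not carry over. Pictures are saved under pics/ and viewed, at most 13 in all, crops included, and the job is handed in when it is done.

Besides the shell and the picture viewer there is one more tool, called after "Call:" as name(argument=value, ...), one argument or row to a line, values as JSON. arm_command: Moves the arm, as the interface text tells. Shift numbers are shares of 25 cm and turn numbers shares of 180 degrees, none past 1 either way. Its arguments: {"type":"object","properties":{"commands":{"type":"array"},"claw":{"type":"number"},"grip_force":{"type":"number"}},"required":["commands"]}

```bash
mkdir -p pics
python3 - <<'E'
from station import *
import cv2,numpy as np
s=get_state();print(s['t'],s['eef_pos'],s['ee_rot'],s['width'])
for c in ['scene','top']:
    f=grab_frame(c);cv2.imwrite(f'pics/{c}1.png',f[:,:,::-1])
    k=calibration(c);print(c,k['camera_matrix'].round(1).tolist(),k['extrinsics'].round(3).tolist())
    for n in ['probe_blue','cup_blue','probe_orange','probe_green']:
        print(n,[(np.round(d['uv'],1).tolist(),round(d['score'],2)) for d in spot_point(n,c)],[(np.round(d['rect']).tolist(),round(d['score'],2)) for d in boxes_of(n,c)])
E
```

```text
0.0 [0.18045899 0.64987001 0.19362645] [ 3.13991630e+00 -1.81213163e-04 -2.70883965e-01] 0.08719094519860046
scene [[499.5, 0.0, 328.4], [0.0, 499.5, 186.7], [0.0, 0.0, 1.0]] [[-0.866, 0.414, -0.279, 0.818], [0.499, 0.721, -0.481, 0.615], [0.002, -0.556, -0.831, 1.068], [0.0, 0.0, 0.0, 1.0]]
probe_blue [([401.0, 239.2], 0.58), ([379.5, 280.7], 0.55)] [([402.0, 234.0, 467.0, 259.0], 0.71), ([347.0, 270.0, 380.0, 282.0], 0.53)]
cup_blue [([376.0, 281.4], 0.44), ([336.6, 229.4], 0.16)] [([229.0, 85.0, 260.0, 127.0], 0.73)]
probe_orange [([355.2, 255.9], 0.79)] [([323.0, 242.0, 359.0, 257.0], 0.69)]
probe_green [([336.0, 226.1], 0.55)] []
top [[423.6, 0.0, 320.8], [0.0, 423.6, 202.9], [0.0, 0.0, 1.0]] [[-0.009, -0.997, 0.082, 0.416], [-1.0, 0.01, 0.017, 0.006], [-0.018, -0.082, -0.996, 0.885], [0.0, 0.0, 0.0, 1.0]]
probe_blue [([187.8, 195.7], 0.91), ([229.5, 250.8], 0.58)] [([155.0, 141.0, 191.0, 200.0], 0.93), ([170.0, 251.0, 233.0, 313.0], 0.93)]
cup_blue [([485.9, 171.2], 0.74)] [([469.0, 151.0, 522.0, 191.0], 0.66)]
probe_orange [([230.5, 192.3], 0.57), ([185.2, 197.6], 0.39)] [([202.0, 136.0, 234.0, 196.0], 0.74)]
probe_green [([271.3, 197.6], 0.68)] [([252.0, 137.0, 274.0, 192.0], 0.83)]
```

View pics/top1.png

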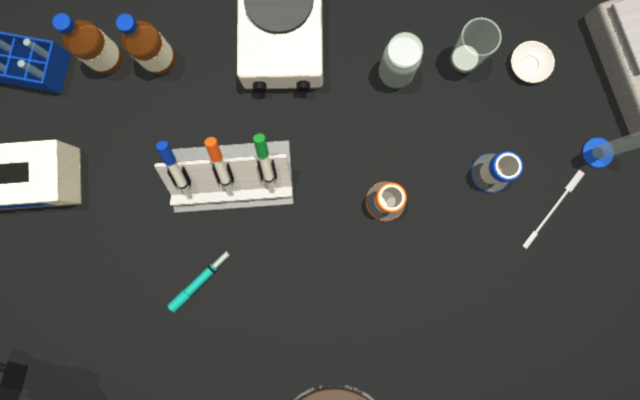

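View pics/scene1.png

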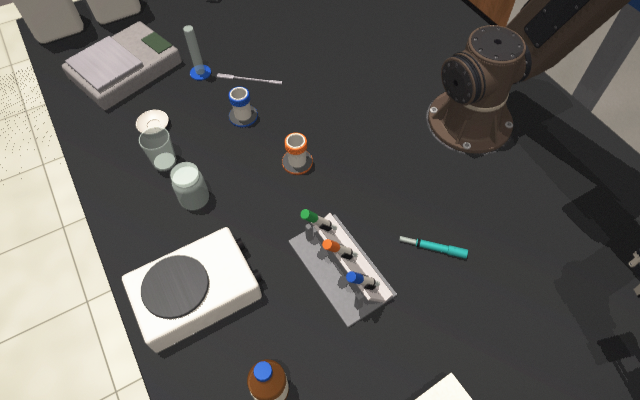

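The top view shows the rest with blue, orange and green caps at (167,152), (214,150) and (261,146). The blue-banded cup has its rim at (508,166) and foot at (490,173), and the orange cup is at (388,200). The turquoise decoy lies at (198,282). The scene view agrees: blue cap (355,278), blue cup (240,97), and the blue-footed cylinder is not the cup.

```bash
cat > h.py <<'E'
import cv2,numpy as np
from station import *
def ray(c,uv):
    k=calibration(c);K,E=k['camera_matrix'],k['extrinsics']
    return E[:3,3],E[:3,:3]@np.linalg.solve(K,[*uv,1])
def atz(c,uv,z):
    o,d=ray(c,uv);return o+d*(z-o[2])/d[2]
def tri(a,b):
    (o1,d1),(o2,d2)=ray('top',a),ray('scene',b)
    s=np.linalg.lstsq(np.c_[d1,-d2],o2-o1,rcond=None)[0]
    p,q=o1+d1*s[0],o2+d2*s[1];return (p+q)/2,np.linalg.norm(p-q)
def blue(f,box,lo=(105,150,70),hi=(125,255,255)):
    l,t,r,b=box;m=cv2.inRange(cv2.cvtColor(f,cv2.COLOR_RGB2HSV),lo,hi);z=np.zeros_like(m);z[t:b,l:r]=m[t:b,l:r];return z
E
python3 - <<'E'
from h import *
f={c:cv2.imread(f'pics/{c}1.png')[:,:,::-1].copy() for c in('top','scene')}
cen=lambda m:np.argwhere(m).mean(0)[::-1]
a=blue(f['top'],(150,130,182,175));b=blue(f['scene'],(340,262,375,292))
print('cap px',cen(a),cen(b),(a>0).sum(),(b>0).sum(),'cap',tri(cen(a),cen(b)), 'z=.147', atz('top',cen(a),.147),atz('scene',cen(b),.15))
print('foot',atz('top',(187.8,195.7),.026))
for c,box in(('top',(488,145,530,186)),('scene',(225,84,255,108))):
    m=blue(f[c],box);e=cv2.fitEllipse(cv2.convexHull(np.argwhere(m)[:,::-1].astype(np.int32)));print(c,'rim',e,atz(c,e[0],.09 if c=='top' else .088))
m=blue(f['top'],(465,145,530,200),(100,100,30));print('all',cv2.boundingRect(m))
print('cupfoot',[atz('top',(485.9,171.2),0)], 'cyl',atz('top',(598,152),0),'bottle cap',atz('top',(127,24),.17),atz('scene',(264,368),.17))
E
```

```text
cap px [165.09859155 152.07394366] [354.16774194 277.43225806] 284 155 cap (array([0.57127688, 0.29441622, 0.14539844]), np.float64(0.0015379644775916706)) z=.147 [0.57030146 0.29421648 0.147     ] [0.57315588 0.29560987 0.15      ]
foot [0.50443202 0.29278543 0.026     ]
top rim ((506.10113525390625, 166.0672607421875), (29.830869674682617, 32.88791275024414), 76.4374008178711) [ 0.54741705 -0.32985192  0.09      ]
scene rim ((238.84640502929688, 95.9637680053711), (20.486194610595703, 21.43258285522461), 97.27582550048828) [ 0.55117633 -0.32552635  0.088     ]
all (470, 151, 54, 42)
cupfoot [array([ 0.55194303, -0.32541285,  0.        ])] cyl [ 0.58973632 -0.55993776  0.        ] bottle cap [0.79598555 0.35798324 0.17      ] [0.80299077 0.36835517 0.17      ]
```

Call:
arm_command(
  commands=[
    {"tz": -0.16},
    {"tz": -0.32, "tx": 0.05, "ty": 0.02},
    {"tz": -0.42, "tx": 0.18, "ty": 0.09, "twist": -0.03},
    {"tz": -0.42, "tx": 0.33, "ty": 0.16, "twist": -0.06},
    {"tz": -0.42, "tx": 0.48, "ty": 0.23, "twist": -0.1},
    {"tz": -0.42, "tx": 0.63, "ty": 0.3, "twist": -0.1},
    {"tz": -0.42, "tx": 0.78, "ty": 0.38, "twist": -0.1},
    {"tz": -0.42, "tx": 0.92, "ty": 0.45, "twist": -0.1},
  ],
  claw=0.7,
  grip_force=15,
)

```text
invalid input
```

Call:
arm_command(
  commands=[
    {"tx": 0, "ty": 0, "tz": -0.16, "twist": 0},
    {"tx": 0.05, "ty": 0.02, "tz": -0.32, "twist": 0},
    {"tx": 0.18, "ty": 0.09, "tz": -0.42, "twist": -0.03},
    {"tx": 0.33, "ty": 0.16, "tz": -0.42, "twist": -0.06},
    {"tx": 0.48, "ty": 0.23, "tz": -0.42, "twist": -0.1},
    {"tx": 0.63, "ty": 0.3, "tz": -0.42, "twist": -0.1},
    {"tx": 0.78, "ty": 0.38, "tz": -0.42, "twist": -0.1},
    {"tx": 0.92, "ty": 0.45, "tz": -0.42, "twist": -0.1},
  ],
  claw=0.7,
  grip_force=15,
)

```text
t: 1.57
eef_pos: [0.3729, 0.479, 0.2999]
ee_rot: [-3.141, -0.0, 0.044]
force: [2.1, 0.7, 0.1]
width: 0.0616
gripper_force: 0.0
```

Call:
arm_command(
  commands=[
    {"tx": 0.11, "ty": 0.11, "tz": 0, "twist": 0},
    {"tx": 0.22, "ty": 0.22, "tz": 0, "twist": 0},
    {"tx": 0.33, "ty": 0.33, "tz": 0, "twist": 0},
    {"tx": 0.44, "ty": 0.44, "tz": 0, "twist": 0},
    {"tx": 0.55, "ty": 0.55, "tz": 0, "twist": 0},
    {"tx": 0.66, "ty": 0.66, "tz": 0, "twist": 0},
    {"tx": 0.76, "ty": 0.776, "tz": 0, "twist": 0},
    {"tx": 0.76, "ty": 0.776, "tz": 0, "twist": 0},
  ],
)

```text
t: 2.23
eef_pos: [0.5736, 0.2903, 0.2991]
ee_rot: [3.14, 0.0, 0.039]
force: [-1.6, 0.6, -0.3]
width: 0.0619
gripper_force: 0.0
```

Run:
```python
from h import *
s=get_state();print(s['t'],s['eef_pos'],s['ee_rot'])
f=grab_frame('wrist');cv2.imwrite('pics/w1.png',f[:,:,::-1]);k=calibration('wrist');print(k['camera_matrix'].round(1).tolist(),k['extrinsics'].round(3).tolist())
print([(np.round(d['uv'],1).tolist(),round(d['score'],2),atz('wrist',d['uv'],.026)) for d in spot_point('probe_blue','wrist')])
```

```text
2.2333 [0.57359624 0.29033042 0.29908715] [3.13992421e+00 9.46017052e-05 3.87843720e-02]
[[280.0, 0.0, 315.2], [0.0, 280.0, 200.0], [0.0, 0.0, 1.0]] [[0.04, -0.957, -0.289, 0.65], [-0.999, -0.038, -0.012, 0.295], [0.001, 0.289, -0.957, 0.49], [0.0, 0.0, 0.0, 1.0]]
[([350.6, 261.1], 0.93, array([0.39333511, 0.22040856, 0.026     ])), ([313.3, 206.3], 0.7, array([0.49726761, 0.29370977, 0.026     ]))]
```

View pics/w1.png

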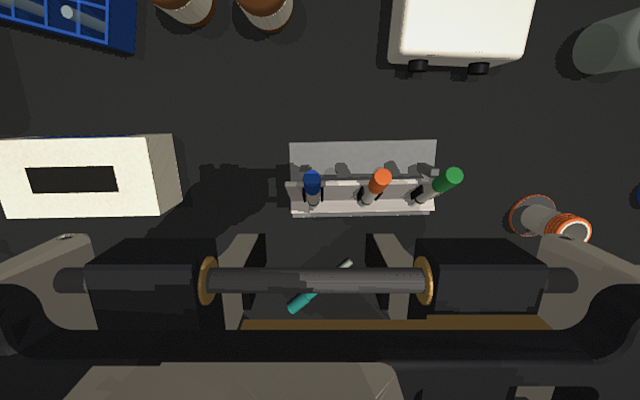

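The wrist view shows the blue probe at (312,182), upright in the picture between the open fingers' lines. Projected at z=0.145 it gives (0.569, 0.296), in agreement with the other cameras.

Call:
arm_command(
  commands=[
    {"tx": 0, "ty": 0, "tz": 0.12, "twist": 0},
    {"tx": 0, "ty": 0, "tz": 0.24, "twist": 0},
    {"tx": 0, "ty": 0, "tz": 0.36, "twist": 0},
    {"tx": 0, "ty": 0, "tz": 0.46, "twist": 0},
    {"tx": 0, "ty": 0, "tz": 0.56, "twist": 0},
    {"tx": 0, "ty": 0, "tz": 0.64, "twist": 0},
    {"tx": 0, "ty": 0, "tz": 0.69, "twist": 0},
    {"tx": 0, "ty": 0, "tz": 0.69, "twist": 0},
  ],
)

```text
t: 3.0
eef_pos: [0.5677, 0.295, 0.1239]
ee_rot: [3.139, 0.004, 0.044]
force: [-0.8, -0.3, -0.6]
width: 0.0615
gripper_force: 0.0
```

Call:
arm_command(
  commands=[
    {"tx": 0, "ty": 0, "tz": 0, "twist": 0},
    {"tx": 0, "ty": 0, "tz": 0, "twist": 0},
    {"tx": 0, "ty": 0, "tz": 0, "twist": 0},
    {"tx": 0, "ty": 0, "tz": 0, "twist": 0},
    {"tx": 0, "ty": 0, "tz": 0, "twist": 0},
    {"tx": 0, "ty": 0, "tz": 0, "twist": 0},
    {"tx": 0, "ty": 0, "tz": 0, "twist": 0},
    {"tx": 0, "ty": 0, "tz": 0, "twist": 0},
  ],
  claw=0,
  grip_force=8,
)

```text
t: 3.67
eef_pos: [0.5703, 0.295, 0.1274]
ee_rot: [-3.141, -0.0, 0.043]
force: [-1.4, -0.4, 1.4]
width: 0.0206
gripper_force: 8.0
```

Call:
arm_command(
  commands=[
    {"tx": 0, "ty": 0, "tz": -0.03, "twist": 0},
    {"tx": 0, "ty": 0, "tz": -0.1, "twist": 0},
    {"tx": 0, "ty": 0, "tz": -0.2, "twist": 0},
    {"tx": 0, "ty": 0, "tz": -0.32, "twist": 0},
    {"tx": 0, "ty": 0, "tz": -0.44, "twist": 0},
    {"tx": 0, "ty": 0, "tz": -0.56, "twist": 0},
    {"tx": 0, "ty": 0, "tz": -0.66, "twist": 0},
    {"tx": 0, "ty": 0, "tz": -0.76, "twist": 0},
  ],
)

```text
t: 4.33
eef_pos: [0.57, 0.2948, 0.3193]
ee_rot: [-3.141, -0.001, 0.043]
force: [-0.1, -0.0, -0.6]
width: 0.0207
gripper_force: 8.0
```

Run:
```python
from h import *
s=get_state();print(s['t'],s['eef_pos'],s['width'],s['gripper_force'])
a=grab_frame('wrist');b=grab_frame('scene')
p=np.hstack([a[120:380,170:470],b[150:345,270:495][:260].repeat(1,0) if 0 else cv2.resize(b[150:345,270:495],(300,260))])
cv2.imwrite('pics/l1.png',p[:,:,::-1])
```

```text
4.3333 [0.57000736 0.29482564 0.31933626] 0.0207046716080123 7.991902828216553
```

View pics/l1.png

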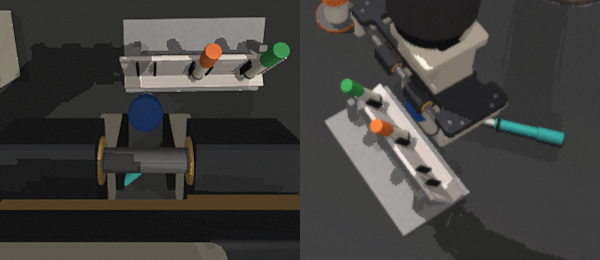

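The probe is held in the fingers, its cap still leaning about 30° (cap end at wrist pixel (315,232)). Orange and green are untouched in the rest. Next I carry it over to the cup.

Call:
arm_command(
  commands=[
    {"tx": 0, "ty": 0.06, "tz": 0, "twist": 0},
    {"tx": 0, "ty": 0.16, "tz": 0, "twist": 0},
    {"tx": 0, "ty": 0.28, "tz": 0, "twist": 0},
    {"tx": 0, "ty": 0.4, "tz": 0, "twist": 0},
    {"tx": 0, "ty": 0.52, "tz": 0, "twist": 0},
    {"tx": 0, "ty": 0.64, "tz": 0, "twist": 0},
    {"tx": 0, "ty": 0.76, "tz": 0, "twist": 0},
    {"tx": 0, "ty": 0.88, "tz": 0, "twist": 0},
  ],
)

```text
t: 5.1
eef_pos: [0.5788, 0.0732, 0.3164]
ee_rot: [3.141, 0.001, 0.043]
force: [0.4, -0.3, -0.3]
width: 0.0204
gripper_force: 8.0
```

Call:
arm_command(
  commands=[
    {"tx": 0, "ty": 0.12, "tz": 0, "twist": 0},
    {"tx": 0, "ty": 0.24, "tz": 0, "twist": 0},
    {"tx": 0, "ty": 0.36, "tz": 0, "twist": 0},
    {"tx": 0, "ty": 0.48, "tz": 0, "twist": 0},
    {"tx": 0.02, "ty": 0.6, "tz": 0, "twist": 0},
    {"tx": 0.04, "ty": 0.72, "tz": 0, "twist": 0},
    {"tx": 0.06, "ty": 0.84, "tz": 0, "twist": 0},
    {"tx": 0.08, "ty": 0.96, "tz": 0, "twist": 0},
  ],
)

```text
t: 5.77
eef_pos: [0.6092, -0.1655, 0.3164]
ee_rot: [-3.141, 0.001, 0.043]
force: [0.5, 0.9, -0.2]
width: 0.0208
gripper_force: 8.0
```

Call:
arm_command(
  commands=[
    {"tx": 0, "ty": 0.12, "tz": 0, "twist": 0},
    {"tx": 0, "ty": 0.24, "tz": 0, "twist": 0},
    {"tx": 0, "ty": 0.36, "tz": 0, "twist": 0},
    {"tx": 0, "ty": 0.48, "tz": 0, "twist": 0},
    {"tx": 0, "ty": 0.56, "tz": 0, "twist": 0},
    {"tx": 0, "ty": 0.61, "tz": 0, "twist": 0},
    {"tx": 0, "ty": 0.64, "tz": 0, "twist": 0},
    {"tx": 0, "ty": 0.64, "tz": 0, "twist": 0},
  ],
)

```text
t: 6.43
eef_pos: [0.6165, -0.3246, 0.3162]
ee_rot: [-3.141, 0.001, 0.042]
force: [0.2, 0.0, -0.4]
width: 0.0206
gripper_force: 8.0
```

Run:
```python
from h import *
s=get_state();print(s['t'],s['eef_pos'],s['width'],s['gripper_force'])
t=grab_frame('top');a=grab_frame('scene')
g=lambda c,r0,r1,c0,c1:cv2.resize(c[r0:r1,c0:c1],(400,400))
cv2.imwrite('pics/c1.png',np.hstack([g(t,70,230,440,600),g(a,20,180,160,320)])[:,:,::-1])
for c in('top','scene'):print(c,[(np.round(d['uv'],1).tolist(),round(d['score'],2),atz(c,d['uv'],.216).round(3)) for d in spot_point('probe_blue',c)])
```

```text
6.4333 [ 0.61645681 -0.32458716  0.31618767] 0.02059861334719243 7.994452714920044
top [([228.4, 249.1], 0.71, array([0.4  , 0.163, 0.216]))]
scene [([219.3, 66.9], 0.74, array([ 0.587, -0.315,  0.216])), ([399.0, 239.2], 0.56, array([0.475, 0.294, 0.216]))]
```

View pics/c1.png

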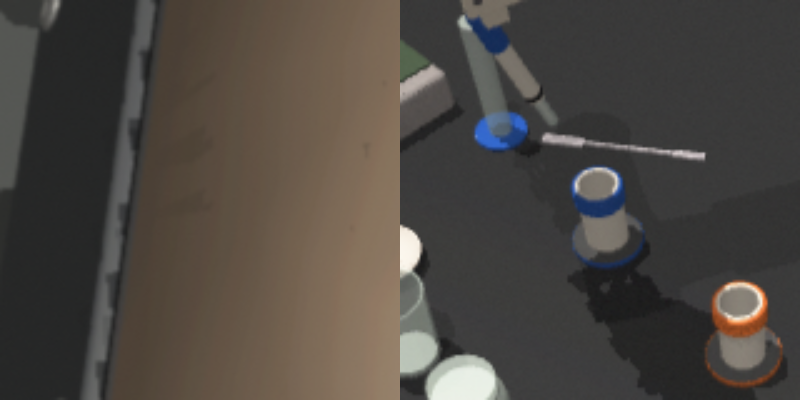

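The scene view (right) shows the held probe above the blue cup, tip at about (222,68) and black ring at (215,59). The top view is blocked by the arm.

```bash
cat >> h.py <<'E'
def aty(uv,y,c='scene'):
    o,d=ray(c,uv);return (o+d*(y-o[1])/d[1]).round(4)
E
python3 - <<'E'
from h import *
a=grab_frame('scene');cv2.imwrite('pics/c2.png',cv2.resize(a[15:115,180:280],(800,600)[1:]*2 if 0 else (600,600),interpolation=cv2.INTER_CUBIC)[:,:,::-1])
for uv in((222,68.4),(214.5,58.5),(196,34)):print(aty(uv,-.327))
E
```

```text
[ 0.5786 -0.327   0.1978]
[ 0.5911 -0.327   0.2354]
[ 0.619  -0.327   0.3198]
```

View pics/c2.png

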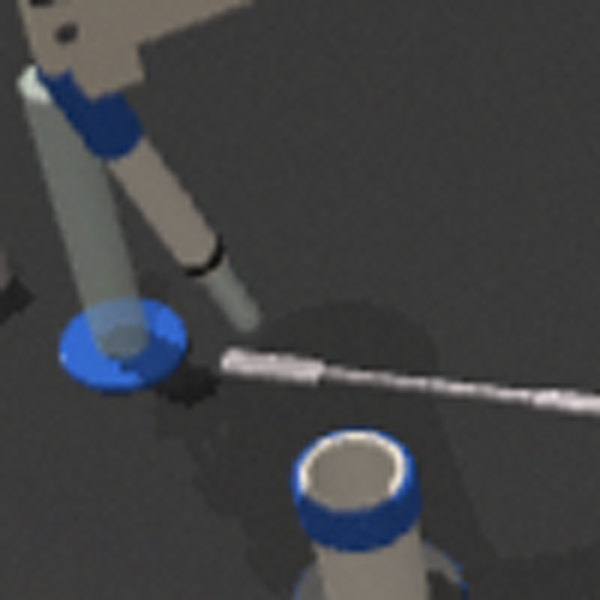

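Call:
arm_command(
  commands=[
    {"tx": -0.03, "ty": 0, "tz": 0.04, "twist": 0},
    {"tx": -0.06, "ty": 0, "tz": 0.1, "twist": 0},
    {"tx": -0.09, "ty": 0, "tz": 0.16, "twist": 0},
    {"tx": -0.11, "ty": 0, "tz": 0.22, "twist": 0},
    {"tx": -0.11, "ty": 0, "tz": 0.28, "twist": 0},
    {"tx": -0.11, "ty": 0, "tz": 0.32, "twist": 0},
    {"tx": -0.11, "ty": 0, "tz": 0.34, "twist": 0},
    {"tx": -0.11, "ty": 0, "tz": 0.34, "twist": 0},
  ],
)

```text
t: 7.35
eef_pos: [0.5893, -0.324, 0.2311]
ee_rot: [-3.141, 0.002, 0.044]
force: [1.0, -0.8, -0.3]
width: 0.0204
gripper_force: 8.0
```

Run:
```python
from h import *
s=get_state();print(s['t'],s['eef_pos'],s['width'],s['gripper_force'])
a=grab_frame('scene');cv2.imwrite('pics/c3.png',cv2.resize(a[40:140,190:290],(600,600),interpolation=cv2.INTER_CUBIC)[:,:,::-1])
print([(np.round(d['uv'],1).tolist(),round(d['score'],2),aty(d['uv'],-.327)) for d in spot_point('probe_blue','scene')])
```

```text
7.35 [ 0.58934824 -0.32399249  0.23108376] 0.020418748932249986 7.994043678045273
[([400.2, 238.1], 0.85, array([-0.1968, -0.327 , -1.4301])), ([237.4, 89.4], 0.54, array([ 0.551 , -0.327 ,  0.1112]))]
```

View pics/c3.png

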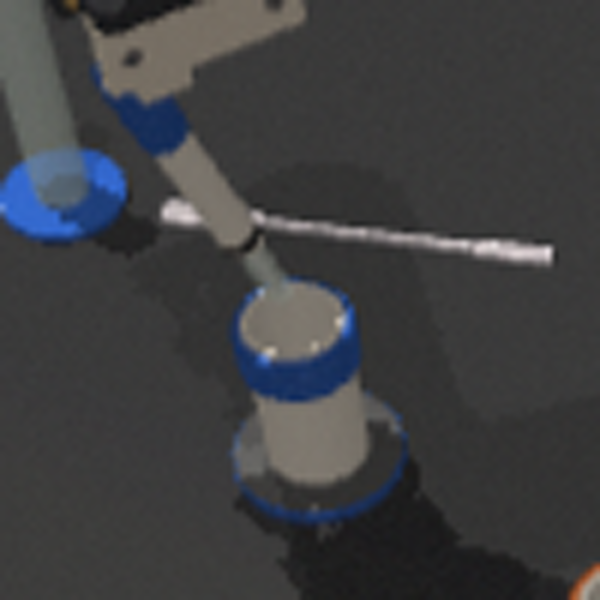

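The tip is at about (237,89), 20 mm above the rim and centred on the cup axis. The probe leans about 18°.

Call:
arm_command(
  commands=[
    {"tx": 0, "ty": 0, "tz": 0.03, "twist": 0},
    {"tx": 0, "ty": 0, "tz": 0.06, "twist": 0},
    {"tx": 0, "ty": 0, "tz": 0.09, "twist": 0},
    {"tx": 0, "ty": 0, "tz": 0.12, "twist": 0},
    {"tx": 0, "ty": 0, "tz": 0.15, "twist": 0},
    {"tx": 0, "ty": 0, "tz": 0.17, "twist": 0},
    {"tx": 0, "ty": 0, "tz": 0.17, "twist": 0},
    {"tx": 0, "ty": 0, "tz": 0.17, "twist": 0},
  ],
)

```text
t: 8.12
eef_pos: [0.5894, -0.3248, 0.1891]
ee_rot: [-3.142, 0.001, 0.043]
force: [-0.7, -0.4, -0.8]
width: 0.0205
gripper_force: 8.0
```

Run:
```python
from h import *
s=get_state();print(s['t'],s['eef_pos'],s['force'],s['gripper_force'])
a=grab_frame('scene');cv2.imwrite('pics/c4.png',cv2.resize(a[40:140,190:290],(600,600),interpolation=cv2.INTER_CUBIC)[:,:,::-1])
```

```text
8.1167 [ 0.58939191 -0.32475596  0.18914211] [-0.71543923 -0.3713194  -0.7884283 ] 7.994566708803177
```

View pics/c4.png

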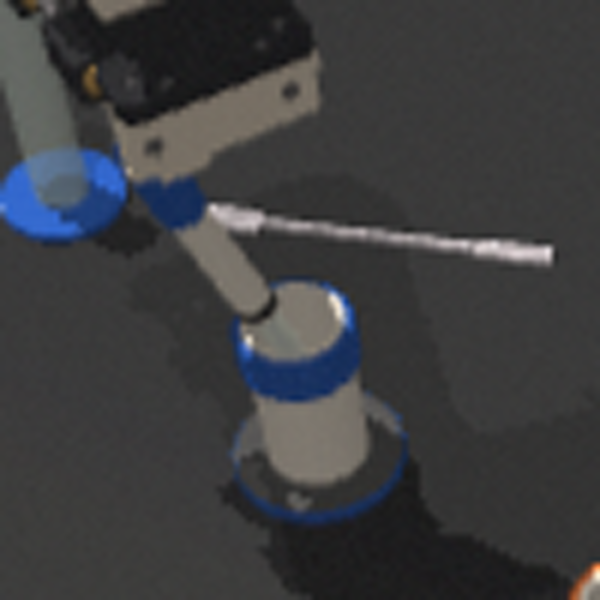

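The tip is inside the cup with no contact force. Now I push toward −x so the wall turns the rod upright.

Call:
arm_command(
  commands=[
    {"tx": -0.03, "ty": 0, "tz": 0, "twist": 0},
    {"tx": -0.06, "ty": 0, "tz": 0, "twist": 0},
    {"tx": -0.08, "ty": 0, "tz": 0, "twist": 0},
    {"tx": -0.1, "ty": 0, "tz": 0, "twist": 0},
    {"tx": -0.12, "ty": 0, "tz": 0, "twist": 0},
    {"tx": -0.14, "ty": 0, "tz": 0, "twist": 0},
    {"tx": -0.16, "ty": 0, "tz": 0, "twist": 0},
    {"tx": -0.18, "ty": 0, "tz": 0, "twist": 0},
  ],
)

```text
t: 8.83
eef_pos: [0.5441, -0.3267, 0.1897]
ee_rot: [3.142, -0.0, 0.043]
force: [0.6, 0.1, -0.5]
width: 0.0206
gripper_force: 8.0
```

Run:
```python
from h import *
s=get_state();print(s['t'],s['eef_pos'],s['force'],s['gripper_force'])
a=grab_frame('scene');cv2.imwrite('pics/c5.png',cv2.resize(a[40:140,190:290],(600,600),interpolation=cv2.INTER_CUBIC)[:,:,::-1])
```

```text
8.8333 [ 0.54406641 -0.32672956  0.18965577] [ 0.64392504  0.06306782 -0.51289132] 7.9922054708004
```

View pics/c5.png

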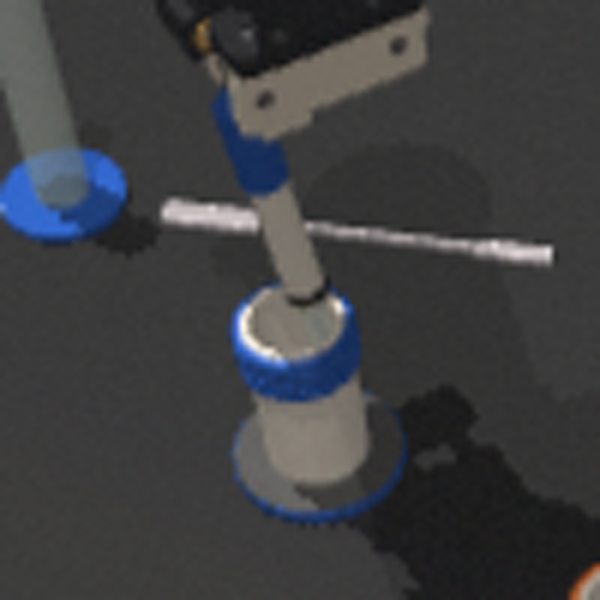

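The probe is now nearly upright in the cup, with its ring at (305,293) in the crop. I re-centre it and lower.

Call:
arm_command(
  commands=[
    {"tx": 0.012, "ty": 0, "tz": 0, "twist": 0},
    {"tx": 0.024, "ty": 0, "tz": 0.02, "twist": 0},
    {"tx": 0.024, "ty": 0, "tz": 0.05, "twist": 0},
    {"tx": 0.024, "ty": 0, "tz": 0.08, "twist": 0},
    {"tx": 0.024, "ty": 0, "tz": 0.11, "twist": 0},
    {"tx": 0.024, "ty": 0, "tz": 0.14, "twist": 0},
    {"tx": 0.024, "ty": 0, "tz": 0.17, "twist": 0},
    {"tx": 0.024, "ty": 0, "tz": 0.18, "twist": 0},
  ],
)

```text
t: 9.55
eef_pos: [0.5498, -0.3261, 0.1426]
ee_rot: [-3.141, 0.002, 0.043]
force: [-0.4, -0.5, -0.5]
width: 0.0205
gripper_force: 8.0
```

Call:
arm_command(
  commands=[
    {"tx": 0, "ty": 0, "tz": 0.004, "twist": 0},
    {"tx": 0, "ty": 0, "tz": 0.008, "twist": 0},
    {"tx": 0, "ty": 0, "tz": 0.012, "twist": 0},
    {"tx": 0, "ty": 0, "tz": 0.016, "twist": 0},
    {"tx": 0, "ty": 0, "tz": 0.02, "twist": 0},
    {"tx": 0, "ty": 0, "tz": 0.024, "twist": 0},
    {"tx": 0, "ty": 0, "tz": 0.024, "twist": 0},
    {"tx": 0, "ty": 0, "tz": 0.024, "twist": 0},
  ],
)

```text
t: 10.22
eef_pos: [0.5506, -0.3264, 0.1386]
ee_rot: [-3.142, -0.0, 0.043]
force: [0.6, 0.7, -0.1]
width: 0.0204
gripper_force: 8.0
```

Run:
```python
from h import *
s=get_state();print(s['t'],s['eef_pos'],s['force'],s['gripper_force'])
a=grab_frame('scene');cv2.imwrite('pics/c6.png',cv2.resize(a[40:140,190:290],(600,600),interpolation=cv2.INTER_CUBIC)[:,:,::-1])
```

```text
10.2167 [ 0.55055745 -0.32639968  0.13858878] [ 0.61748168  0.73665367 -0.07727552] 7.990386933088303
```

View pics/c6.png

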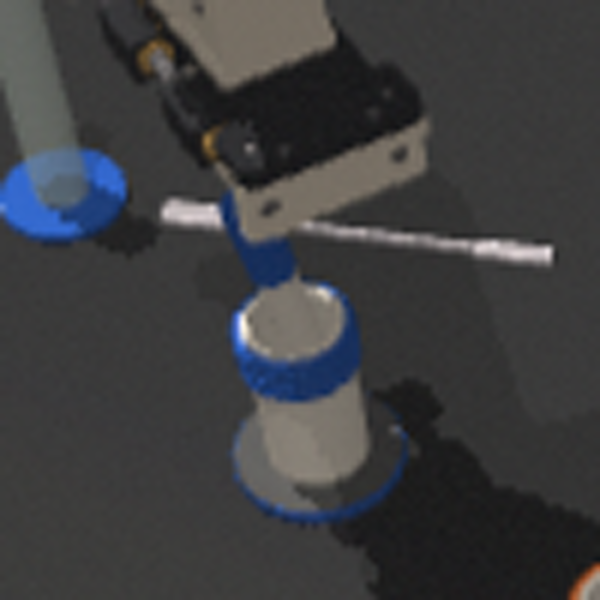

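The probe is deep in the cup, cap base just above the rim at crop (272,282). I creep down to feel for the floor.

Call:
arm_command(
  commands=[
    {"tx": 0, "ty": 0, "tz": 0.003, "twist": 0},
    {"tx": 0, "ty": 0, "tz": 0.006, "twist": 0},
    {"tx": 0, "ty": 0, "tz": 0.009, "twist": 0},
    {"tx": 0, "ty": 0, "tz": 0.012, "twist": 0},
    {"tx": 0, "ty": 0, "tz": 0.015, "twist": 0},
    {"tx": 0, "ty": 0, "tz": 0.018, "twist": 0},
    {"tx": 0, "ty": 0, "tz": 0.018, "twist": 0},
    {"tx": 0, "ty": 0, "tz": 0.018, "twist": 0},
  ],
)

```text
t: 10.93
eef_pos: [0.5508, -0.3265, 0.1343]
ee_rot: [3.141, -0.0, 0.043]
force: [0.6, 0.2, -0.0]
width: 0.0209
gripper_force: 8.0
```

Run:
```python
from h import *
s=get_state();print(s['t'],s['eef_pos'],s['force'],s['gripper_force'])
a=grab_frame('scene');m=blue(a,(225,70,242,92));print(aty((235.3,87),-.3265),np.argwhere(m)[-1])
```

```text
10.9333 [ 0.55075066 -0.32650858  0.13426024] [ 0.62622122  0.21357151 -0.0233483 ] 7.990516573190689
[ 0.5553 -0.3265  0.1226] [ 88 235]
```

Call:
arm_command(
  commands=[
    {"tx": 0, "ty": 0, "tz": 0.003, "twist": 0},
    {"tx": 0, "ty": 0, "tz": 0.006, "twist": 0},
    {"tx": 0, "ty": 0, "tz": 0.009, "twist": 0},
    {"tx": 0, "ty": 0, "tz": 0.012, "twist": 0},
    {"tx": 0, "ty": 0, "tz": 0.015, "twist": 0},
    {"tx": 0, "ty": 0, "tz": 0.018, "twist": 0},
    {"tx": 0, "ty": 0, "tz": 0.018, "twist": 0},
    {"tx": 0, "ty": 0, "tz": 0.018, "twist": 0},
  ],
)

```text
t: 11.65
eef_pos: [0.553, -0.3275, 0.1322]
ee_rot: [3.139, -0.005, 0.044]
force: [1.9, -1.1, 10.1]
width: 0.0206
gripper_force: 8.0
```

The upward force of 10 N means the foot is on the floor. I ease back and release.

Call:
arm_command(
  commands=[
    {"tx": 0, "ty": 0, "tz": -0.008, "twist": 0},
    {"tx": 0, "ty": 0, "tz": -0.01, "twist": 0},
    {"tx": 0, "ty": 0, "tz": -0.01, "twist": 0},
    {"tx": 0, "ty": 0, "tz": -0.01, "twist": 0},
    {"tx": 0, "ty": 0, "tz": -0.01, "twist": 0},
    {"tx": 0, "ty": 0, "tz": -0.01, "twist": 0},
    {"tx": 0, "ty": 0, "tz": -0.01, "twist": 0},
    {"tx": 0, "ty": 0, "tz": -0.01, "twist": 0},
  ],
)

```text
t: 12.32
eef_pos: [0.5513, -0.3268, 0.1327]
ee_rot: [3.141, -0.001, 0.044]
force: [1.7, 0.0, 5.7]
width: 0.0204
gripper_force: 8.0
```

Call:
arm_command(
  commands=[
    {"tx": 0, "ty": 0, "tz": 0, "twist": 0},
    {"tx": 0, "ty": 0, "tz": 0, "twist": 0},
    {"tx": 0, "ty": 0, "tz": 0, "twist": 0},
    {"tx": 0, "ty": 0, "tz": 0, "twist": 0},
    {"tx": 0, "ty": 0, "tz": 0, "twist": 0},
    {"tx": 0, "ty": 0, "tz": 0, "twist": 0},
    {"tx": 0, "ty": 0, "tz": 0, "twist": 0},
    {"tx": 0, "ty": 0, "tz": 0, "twist": 0},
  ],
  claw=0.9,
)

```text
t: 12.98
eef_pos: [0.5505, -0.3264, 0.132]
ee_rot: [-3.142, 0.0, 0.043]
force: [0.5, -0.3, -0.4]
width: 0.0686
gripper_force: 0.0
```

Call:
arm_command(
  commands=[
    {"tx": 0, "ty": 0, "tz": -0.03, "twist": 0},
    {"tx": 0, "ty": 0, "tz": -0.08, "twist": 0},
    {"tx": 0, "ty": 0, "tz": -0.16, "twist": 0},
    {"tx": 0, "ty": 0, "tz": -0.26, "twist": 0},
    {"tx": 0, "ty": 0, "tz": -0.38, "twist": 0},
    {"tx": 0, "ty": 0, "tz": -0.5, "twist": 0},
    {"tx": 0, "ty": 0, "tz": -0.62, "twist": 0},
    {"tx": 0, "ty": 0, "tz": -0.74, "twist": 0},
  ],
)

```text
t: 13.65
eef_pos: [0.5502, -0.3264, 0.3195]
ee_rot: [3.141, -0.001, 0.043]
force: [0.0, -1.3, -0.2]
width: 0.0792
gripper_force: 0.0
```

Call:
arm_command(
  commands=[
    {"tx": 0, "ty": -0.1, "tz": 0, "twist": 0},
    {"tx": 0, "ty": -0.2, "tz": 0, "twist": 0},
    {"tx": 0, "ty": -0.3, "tz": 0, "twist": 0},
    {"tx": 0, "ty": -0.4, "tz": 0, "twist": 0},
    {"tx": 0, "ty": -0.5, "tz": 0, "twist": 0},
    {"tx": 0, "ty": -0.6, "tz": 0, "twist": 0},
    {"tx": 0, "ty": -0.65, "tz": 0, "twist": 0},
    {"tx": 0, "ty": -0.65, "tz": 0, "twist": 0},
  ],
)

```text
t: 14.32
eef_pos: [0.5435, -0.1621, 0.3181]
ee_rot: [-3.141, -0.001, 0.046]
force: [-0.1, -0.3, -0.3]
width: 0.079
gripper_force: 0.0
```

Run:
```python
from h import *
s=get_state();print(s['t'],s['eef_pos'],s['force'],s['gripper_force'])
a=grab_frame('scene');t=grab_frame('top')
g=lambda c,r0,r1,c0,c1:cv2.resize(c[r0:r1,c0:c1],(400,400),interpolation=cv2.INTER_CUBIC)
cv2.imwrite('pics/e1.png',np.hstack([g(a,40,140,190,290),g(t,80,230,140,290) if 0 else g(a,180,340,270,430)])[:,:,::-1])
```

```text
14.3167 [ 0.54351192 -0.16207526  0.31811006] [-0.10823792 -0.29893118 -0.30423446] 0.0
```

View pics/e1.png

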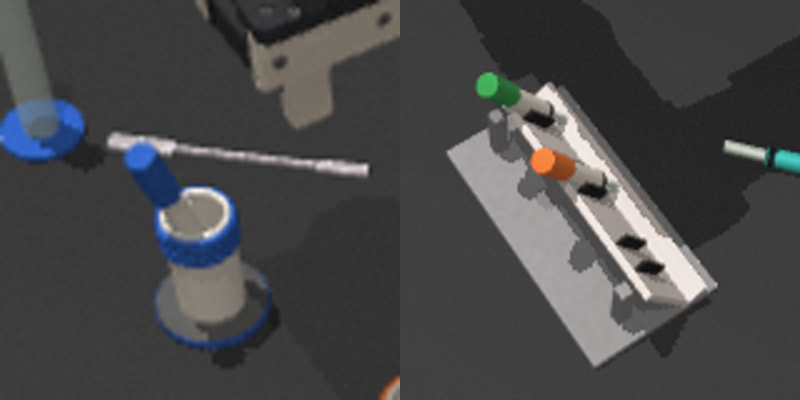

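The blue probe stands in the blue-banded cup, leaning on its rim. Orange and green are still in the rest, and the gripper is clear.

```bash
python3 -c "from station import job_done;print(job_done())"
```

```text
the job is handed in; nothing more can be done
None
```

The blue probe stands tip down in the blue-banded cup, leaning on its rim and released with its foot on the floor; the orange and green probes were left in the rest, and the job is handed in (the hand-in returned no verdict).

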